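# Hang the solder-reel carrier on the hook deep in the bench cabinet

### The arm

A 7-joint arm with a two-finger parallel gripper is mounted at the origin on the work surface. World frame = base frame: x ahead of the robot, y to its left, z up, the work surface at z = 0. Lengths are in m, angles in rad, forces in N, time in s.
With the tool pointing down it reaches from about 0.4 to 0.9 m from the base axis. Payload 5.5 kg.
Tool frame: the origin (TCP) lies midway between the tips of the shut fingers; the grasp point (between the pads) lies 19 mm behind it (manip.grip_depth is the distance from the TCP to the grasp point, in m); z points along the fingers, y is the line along which they close (so a half turn about z gives the same grasp; the last joint's range is limited). The gripper opens to 92 mm and grips with 3 to 60 N. Pads are 19 mm wide; open, the fingers measure 130 mm over their backs; the gripper's body (75 mm by 190 mm) begins 47 mm behind the grasp point.
Start: joints at [-1.021, 0.501, -0.427, 1.55, 0.221, 1.138, -0.21], TCP at [0.184, 0.623, 0.189] pointing down, gripper open.
Joint ranges: [-2.88, 2.88], [-0.31, 2.03], [-1.54, 1.56], [0.2, 2.42], [-1.41, 4.55], [0.19, 2.02], [-2.57, 2.57]. Speed limits (rad/s): [2.57, 2.57, 3.14, 3.14, 3.14, 3.14, 3.14].

### API

Orientations are given as a unit quaternion [x, y, z, w].
In Python, from bench import manip, effector, viewer gives the robot as it stands. Calls block until the motion is done:
- manip.move_pose(position, orientation): joint-space move of the TCP to a pose.
- manip.servo_line(position, ori=None, vel=0.15): straight line of the TCP; ori=None keeps the orientation; vel is the mean speed in m/s.
- manip.movej(angles): joint-space move.
- effector.open_jaws() and effector.close(f_grip=None): open the fingers fully, or close them until they stop; f_grip is the grip in N (None keeps the last).
- manip.sleep(seconds).
- manip.solve_ik(position, orientation): joint angles nearest the present ones, or None.
- viewer.get_image(name): name is "side" or "top" or "wrist"; returns the picture (384x512x3 uint8, red, green, blue); there is no depth.
- viewer.get_calibration(name): a dict with "vfov" (degrees; the focal length in pixels is half the picture's height over the tangent of half this angle, whatever the lens; pixels are square), "cx", "cy" (the principal point, pixels), "eye" and "attitude" of the camera in the world. Camera axes: x right, y down, z forward; pixel columns grow to the right and rows downward; lengths in m; the calibration is good to about 2 mm. A picture is of the moment at which its call begins: read the wrist's pose just before it. get_calibration takes no time and is no camera call; for the wrist camera it gives the pose at the moment of the call.
A pose or a line that the arm cannot do raises manip.PlanningError and nothing moves.
- manip.hand_in(): hands the job in; it is judged then, once.
Readings, each from a call of its own:
- manip.current_clock(): time.
- manip.current_q(): joint angles.
- manip.current_joint_velocities(): joint speeds.
- manip.current_tau(): joint torques, N m.
- manip.current_tool_pos(): TCP position.
- manip.current_tcp_rot(): TCP orientation.
- manip.current_force(): force on the tool from outside, world axes, zero at the start.
- manip.current_wrist_torque(): the same for the moment, N m.
- manip.current_finger_gap(): finger opening in m.
- manip.current_gripper_force(): force on a finger pad.
Only numpy, scipy, OpenCV 4.12 (cv2) and the standard library are available. Lean on these libraries where they do the work, as an engineer would, in place of code of your own. Each camera call takes 0.05 s, during which the arm holds its last target. There are 200 camera calls.

### The job

Pick up the solder-reel carrier by its handle and hang it by the bar at the top of its yoke on the hook at the back of the low bench cabinet, tilting it to get it in under the front apron. Neither the hook's height nor the buffer's depth is known exactly, so feel for them: lay the bar gently on the hook and, still in hand, ease the carrier back along the hook until its reel just presses on the rubber buffer, then let go so that it hangs upright and still. Push only lightly on the cabinet, hook and buffer (they bear up to 15 N) and leave the other things where they are.

Things in the scene. Friction and masses are not known exactly. Their poses are not given: they have to be found in the camera images.
- carrier: Solder-reel carrier, rigid, 0.11 to 0.18 kg, 207 mm long, 38 wide, 115 tall; stands on the table on its reel and a tail foot. Origin: underside, straight below the reel's axle; x points from handle to reel (nose), z up. Straight black handle 12 mm wide (y), 18 high, axis at z = 32 mm, clear to grip from x = -170 to -45 mm; the tail foot, 24 mm wide and high, is at x = -179 mm.
- axle (a point): middle of the carrier's reel, 24 mm above the carrier's origin. The reel is fixed, 48 mm in diameter, 30 mm wide, axle along y
- bar (a point): middle of the carrier's top bar, (-10, 0, 112) mm from the carrier's origin: a round bar 6 mm thick, along y, between two upright posts (8 x 3 mm, at y = +-17.5 mm). The window below it is 32 mm wide and 61 mm high, down to the reel. The centre of mass is within 5 mm of straight below the bar, so the carrier hangs nearly level
- grip (a point): a good place to grip the handle, on its axis: (-150, 0, 32) mm from the carrier's origin; the handle is 12 mm wide there. Held here, the hand stays about 50 to 70 mm in front of the cabinet when the carrier hangs
- cabinet: Low grey bench cabinet, fixed, 240 mm wide (y), 145 deep, 202 tall, side walls 6 mm, lower back open. Origin: on the table under the middle of its open front; x points straight into it, z up. Bay floor at z = 40 mm; clear roof, underside at z = 197 mm
- apron (a point): middle of the lower edge of the apron that hangs from the roof across the front: cabinet (0, 0, 150) mm, 6 mm thick (x = 0 to 6). The opening below is 110 mm high: too low for the upright carrier. With its nose tipped down (handle up) 40 degrees, the bar leading, the carrier is only 101 mm high; bring it upright behind the apron
- rail: Aluminium back rail across the top of the bay, 44 mm high, 12 mm thick, front face at cabinet x = 95 mm, spanning z = 153 to 197 mm; fixed to the cabinet, same axes, carries the hook. Origin: at slot_mid
- slot_mid (a point): on the rail's front face, cabinet (95, 0, 165) mm. The rigid steel hook is clamped in a short upright slot here and its height is NOT measured: its shank's top lies up to 6 mm above or below this point. The shank, 8 mm thick, runs level 51 mm from the rail towards the open front
- hook_end (a point): cabinet (44, 0, 177) mm: nominal top of the hook's upturned tip (with the hook in the middle of its slot; really up to 6 mm higher or lower). Tip round, 8 mm thick, 12 mm above the shank's top. The bar must pass between tip and roof, then go down on the shank behind the tip (bar axis at cabinet x = 52 to 65 mm)
- buffer_bar: Aluminium bar across the lower back of the bay, 30 mm high, 8 mm thick, front face at cabinet x = 137, middle at z = 82 mm (its origin); same axes as the cabinet. It carries the buffer on a stem
- buffer_mid (a point): cabinet (109, 0, 82) mm: nominal middle of the front face of a round rubber buffer, 38 mm in diameter, facing the open front. The buffer is screwed in or out and its depth is NOT measured: the face is up to 9 mm nearer or farther in x. It is sprung, about 4 N per mm, 8 mm travel. The upright hanging carrier's reel (24 mm ahead of its axle) meets it with the bar at cabinet x = 66 to 84 mm
- screwdriver: a screwdriver 160 mm long lying beside the carrier; bystander; origin at the centre of its underside
- display: a small red display module, 50 x 34 x 10 mm, lying beside the carrier; bystander; origin at the centre of its underside
- breadboard: a white breadboard, 55 x 165 x 10 mm, lying in front of the cabinet; bystander; origin at the centre of its underside
- glue: a blue glue bottle, 30 mm across, 100 mm tall; bystander; origin at the centre of its underside
- flux_jar: an amber jar, 34 mm across, 45 mm tall, standing in the cabinet's bay near its left side wall; bystander; origin at the centre of its underside
- dispenser: a white solder dispenser, 70 x 60 x 80 mm; bystander; origin at the centre of its underside
- meter: an orange multimeter, 150 x 75 x 34 mm; bystander; origin at the centre of its underside

How it is judged:
On the way, in this order (a step that is already met when the one before it is completed fails the run):
1. the carrier is held in the bay, tilted nose-down or upright, its bar in behind the apron (x of bar in the frame of cabinet between 0.01 and 0.094 m and z of bar in the frame of cabinet above 0.09 m and y of bar in the frame of cabinet between -0.016 and 0.016 m and contact force between the fingers and carrier above 0.5 N), for 0.1 s.
2. still in hand, the bar lies on the hook and the reel presses on the buffer (over 1 N) (x of bar in the frame of cabinet between 0.054 and 0.094 m and z of bar in the frame of cabinet between 0.157 and 0.179 m and y of bar in the frame of cabinet between -0.016 and 0.016 m and contact force between carrier and rail above 0.3 N and contact force between carrier and buffer_bar above 1 N and contact force between the fingers and carrier above 0.5 N), for 0.2 s.
At the end, for the whole second after the job is handed in: the carrier hangs by its bar on the hook, released and still (under 30 mm/s, 0.3 rad/s), within 20 degrees of upright, the bar's axis behind the hook's tip (54 to 94 mm into the cabinet), 157 to 179 mm above the table and within 16 mm of the hook's line sideways (x of bar in the frame of cabinet between 0.054 and 0.094 m and z of bar in the frame of cabinet between 0.157 and 0.179 m and y of bar in the frame of cabinet between -0.016 and 0.016 m and contact force between carrier and rail above 0.3 N and angle between carrier's own z axis and vertical below 0.35 rad and linear speed of carrier below 0.03 m/s and angular speed of carrier below 0.3 rad/s and contact force between the fingers and carrier below 0.1 N); the robot touches nothing.
It fails at once if the cabinet, its hook or its buffer is pushed with more than 15 N by the carrier or the robot (contact force between any of carrier, the arm, the fingers and cabinet above 15 N).
It fails at once if a bystander is moved more than 30 mm (distance of any of screwdriver, display, breadboard, glue, flux_jar, dispenser, meter from where it was at the start of the episode above 0.03 m).
It also fails if it takes over 69 s, if anything falls off the work surface, if the arm or the gripper's body presses on something with over 40 N, if the wrist force passes 120 N, or if a joint passes its speed limit or range.

## Working session

There is one attempt and no reset: what is moved stays moved. The work goes in short steps, each a Python script; the robot and the scene stay as the last script left them, time stands still between calls to the robot, and variables do not carry over. Pictures are saved under pics/ and viewed, at most 12 in all, crops included, and the job is handed in when it is done.

```bash
ls; mkdir -p pics; python3 - <<'E'
from bench import manip, effector, viewer
import cv2
for n in ("side","top"):
    cv2.imwrite(f"pics/{n}0.png", viewer.get_image(n)[:,:,::-1]); print(n, viewer.get_calibration(n))
print(viewer.get_calibration("wrist"), manip.current_tool_pos(), manip.current_tcp_rot(), manip.grip_depth, manip.current_clock())
E
```

```text
pics
side {'vfov': 57.719173317891666, 'cx': 256.59741956014506, 'cy': 191.705676553185, 'eye': array([0.31688012, 0.7107221 , 0.71218279]), 'attitude': array([-0.12860355,  0.88962477, -0.43392322,  0.06115181])}
top {'vfov': 52.10899256167157, 'cx': 255.58173934295985, 'cy': 198.8686861033514, 'eye': array([ 0.38739755, -0.01127021,  1.22206106]), 'attitude': array([ 0.70643961, -0.70534484,  0.0294395 , -0.05064632])}
{'vfov': 63.357566735603775, 'cx': 258.67812664032607, 'cy': 187.74444504054634, 'eye': array([0.11374152, 0.64396043, 0.3840227 ]), 'attitude': array([0.79321716, 0.59366011, 0.08050307, 0.10905718])} [0.1837403  0.62277266 0.18839717] [ 1.42910735e-01  9.89735199e-01 -8.57977191e-04 -1.47379465e-04] 0.0188 0.1
```

View pics/top0.png

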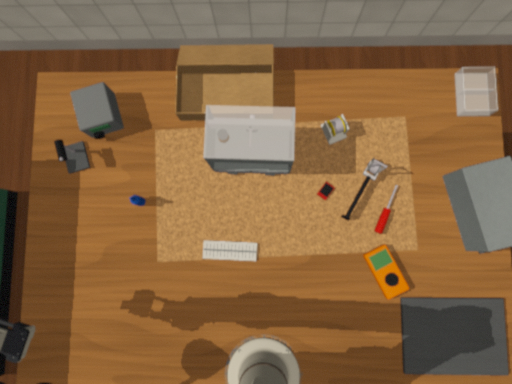

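View pics/side0.png

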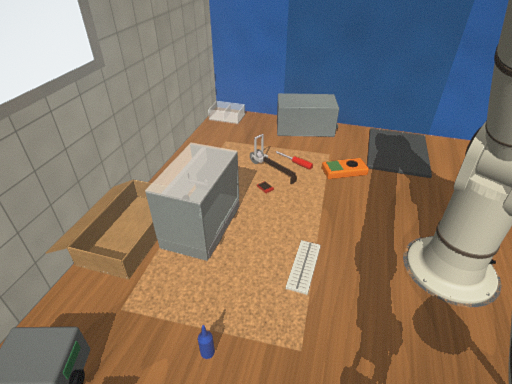

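The top view shows the cabinet's roof at px (205–296, 105–172), with its front facing the robot. The carrier's reel is near (375,168) and its tail near (347,217), with the screwdriver at (387,208), display at (326,190) and breadboard at (230,251). The side view confirms that the carrier is standing upright.

```bash
cat > h.py <<'E'
import numpy as np, cv2
from scipy.spatial.transform import Rotation as R
from bench import manip, effector, viewer
def ray(c,uv):
    f=192/np.tan(np.radians(c["vfov"])/2)
    d=np.array([(uv[0]-c["cx"])/f,(uv[1]-c["cy"])/f,1.])
    return np.array(c["eye"]), R.from_quat(c["attitude"]).apply(d/np.linalg.norm(d))
def plane(c,uv,z):
    e,d=ray(c,uv); return e+d*(z-e[2])/d[2]
def proj(c,P):
    f=192/np.tan(np.radians(c["vfov"])/2)
    p=R.from_quat(c["attitude"]).inv().apply(np.atleast_2d(P)-c["eye"])
    return np.c_[c["cx"]+f*p[:,0]/p[:,2], c["cy"]+f*p[:,1]/p[:,2]]
def tri(obs):
    A=np.zeros((3,3));b=np.zeros(3)
    for c,uv in obs:
        e,d=ray(c,uv);M=np.eye(3)-np.outer(d,d);A+=M;b+=M@e
    return np.linalg.solve(A,b)
def snap(n,fn):
    c=viewer.get_calibration(n); im=viewer.get_image(n)
    cv2.imwrite(fn,im[:,:,::-1]); return c,im
E
python3 - <<'E'
from h import *
c=viewer.get_calibration("top")
for n,uv,z in [("tail",(347,217),.03),("reel",(374,170),.05),("roofFL",(204,160),.2),("roofFR",(295,162),.2),("roofBL",(206,106),.2),("roofBR",(295,107),.2),("bread",(230,251),.01),("driver",(387,208),.02),("disp",(326,190),.01),("glue",(137,200),.05),("dispenser?",(335,130),.08)]: print(n,plane(c,uv,z).round(3))
# candidate look poses
q=R.from_quat([1,0,0,0])
im=cv2.imread("pics/top0.png")[90:270,190:430]
cv2.imwrite("pics/top0c.png",cv2.resize(im,None,fx=3.3,fy=3.3,interpolation=cv2.INTER_CUBIC))
T=R.from_quat(manip.current_tcp_rot()); w=viewer.get_calibration("wrist")
print("cam in tool",T.inv().apply(w["eye"]-manip.current_tool_pos()),(T.inv()*R.from_quat(w["attitude"])).as_matrix().round(3))
E
```

```text
tail [ 0.468 -0.252  0.03 ]
reel [ 0.608 -0.331  0.05 ]
roofFL [0.608 0.157 0.2  ]
roofFR [ 0.602 -0.084  0.2  ]
roofBL [0.756 0.155 0.2  ]
roofBR [ 0.752 -0.085  0.2  ]
bread [0.364 0.103 0.01 ]
driver [ 0.496 -0.375  0.02 ]
disp [ 0.553 -0.193  0.01 ]
glue [0.517 0.384 0.05 ]
dispenser? [ 0.723 -0.212  0.08 ]
cam in tool [ 7.31424009e-02  1.80034102e-04 -1.95622738e-01] [[ 0.001 -0.963 -0.269]
 [ 1.     0.001  0.   ]
 [ 0.    -0.269  0.963]]
```

View pics/top0c.png

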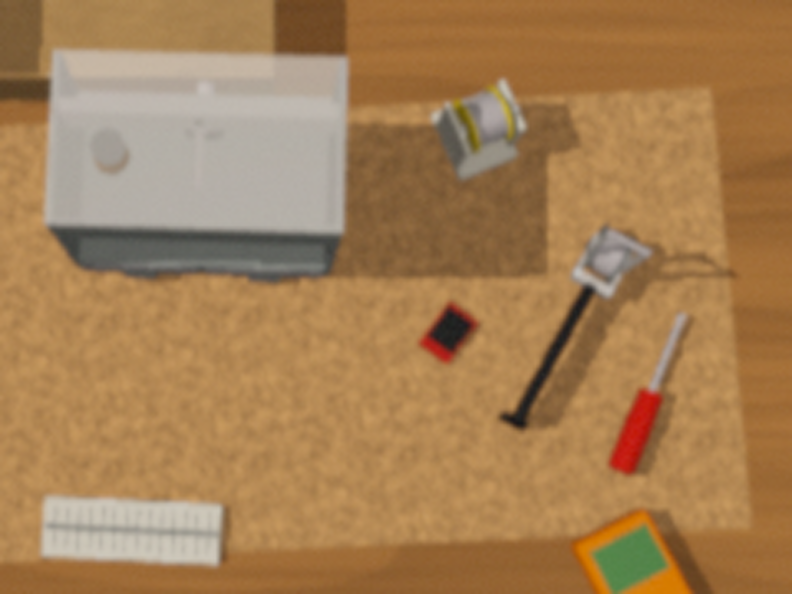

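Coarse cabinet pose: front centre near (0.605, 0.036), facing +x. The carrier heads at about −29°. Next I'll take closer wrist views of both.

```bash
cat >> h.py <<'E'
def tool_rot(yaw,lean):
    h=np.array([np.cos(yaw),np.sin(yaw),0]);u=np.array([0,0,1.])
    z=np.sin(lean)*h-np.cos(lean)*u; x=-np.cos(lean)*h-np.sin(lean)*u
    return R.from_matrix(np.c_[x,np.cross(z,x),z])
E
python3 - <<'E'
from h import *
import pickle
out={}
print(manip.solve_ik([.6,.036,.33],tool_rot(0,0).as_quat()))
manip.move_pose([.53,-.285,.2],tool_rot(-.51,0).as_quat()); print(manip.current_clock())
out['A']=snap("wrist","pics/wA.png")
manip.move_pose([.60,.036,.30],tool_rot(0,0).as_quat()); print(manip.current_clock(), manip.current_q())
out['B']=snap("wrist","pics/wB.png")
out['top']=snap("top","pics/top1.png"); out['side']=snap("side","pics/side1.png")
pickle.dump(out,open("v.pkl","wb"))
a=np.hstack([out['A'][1],out['B'][1]])[:,:,::-1]
E
```

```text
[-0.04311103  0.2840578  -0.07870092  1.50287512  0.02255581  1.35554574
  1.44730746]
3.4917
4.8333 [-0.40413431  0.30840672  0.38936526  1.56369581 -0.11879275  1.29393529
  1.56861282]
```

View pics/wA.png

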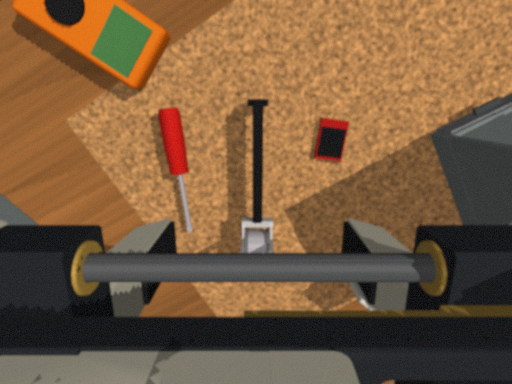

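View pics/wB.png

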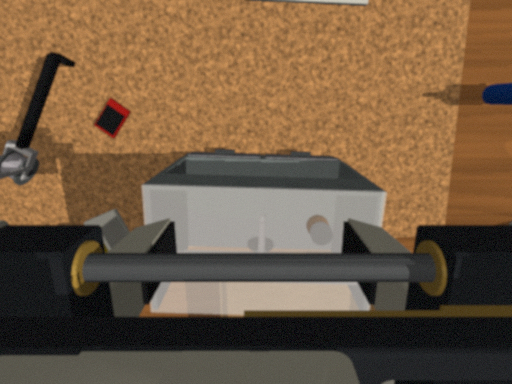

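Wrist view A shows the handle as a vertical dark line at column ~258, from row 100 (tail) to row 220, with the yoke around (257,235). View B shows the cabinet's roof front edge from (146,185) to (384,190) and the hook through the clear roof at about (263,215–250). One enlarged composite should let me measure accurately.

```bash
python3 - <<'E'
from h import *
import pickle
o=pickle.load(open("v.pkl","rb")); cA,A=o['A']; cB,B=o['B']; cT,T=o['top']
a=cv2.resize(A[90:260,225:295],None,fx=3.5,fy=3.5,interpolation=cv2.INTER_CUBIC)
b=cv2.resize(B[150:258,135:395],None,fx=2.1,fy=2.1,interpolation=cv2.INTER_CUBIC)
can=np.zeros((600,800,3),np.uint8); can[:a.shape[0],:a.shape[1]]=a; can[:b.shape[0],250:250+b.shape[1]]=b
t=cv2.resize(T[95:180,195:305],None,fx=4,fy=4,interpolation=cv2.INTER_CUBIC); can[240:240+t.shape[0],250:250+t.shape[1]]=t
cv2.imwrite("pics/comp.png",can[:,:,::-1])
g=A.max(2)
m=np.zeros_like(g);m[95:222,235:282]=(g[95:222,235:282]<60)
for z,s in ((.041,(108,212)),):
    rows=np.arange(*s); pts=np.array([(np.nonzero(m[r])[0].mean(),r) for r in rows if m[r].any()])
    w=[m[r].sum() for r in rows]; print("width px",np.median(w))
    P=np.array([plane(cA,p,.032) for p in pts]); v=np.polyfit(P[:,0],P[:,1],1); print("yaw",np.degrees(np.arctan(v[0])),"line",v)
r=np.nonzero(m.sum(1)>8)[0]; print("foot rows",r.min(),r.max()); cols=np.nonzero(m[r].any(0))[0]; print(cols.min(),cols.max())
rr=np.nonzero(m.any(1))[0]; print(rr.min(),rr.max())
for r_ in (100,r.min(),r.max()+1,rr.max()): print(r_,plane(cA,(258,r_),.024),plane(cA,(258,r_),.041))
f1,f2=plane(cB,(146,186),.202),plane(cB,(384,190.5),.202); print(f1,f2,np.linalg.norm(f1-f2))
E
```

```text
width px 8.0
yaw -29.39197026381567 line [-0.56328641  0.01315895]
foot rows 100 219
248 266
100 221
100 [ 0.4653363  -0.24843865  0.024     ] [ 0.46539554 -0.24844241  0.041     ]
100 [ 0.4653363  -0.24843865  0.024     ] [ 0.46539554 -0.24844241  0.041     ]
220 [ 0.59411944 -0.32018243  0.024     ] [ 0.58828565 -0.31690324  0.041     ]
221 [ 0.59531249 -0.32084706  0.024     ] [ 0.5894241  -0.31753746  0.041     ]
[ 0.60637025 -0.07630534  0.202     ] [0.61147729 0.15663829 0.202     ] 0.23299960484003746
```

View pics/comp.png

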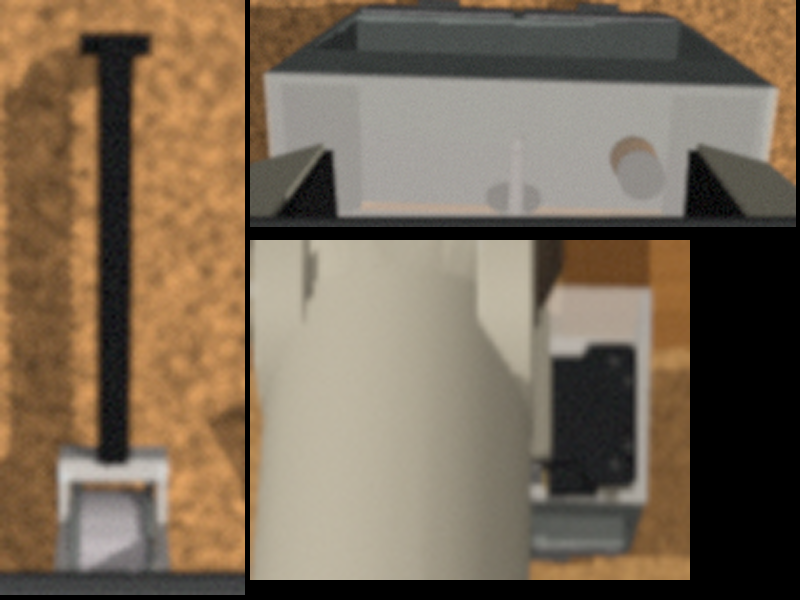

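Composite readings, in source pixels: roof front corners in B at (142.1,184.3) and (386.4,191.4). The hook runs down column 262 with its tip at row ~217. In A, the carrier's top bar is at (257.3,224.5) and the tail foot's centre row is ~103.

```bash
python3 - <<'E'
from h import *
import pickle
o=pickle.load(open("v.pkl","rb")); cA,_=o['A']; cB,_=o['B']
y=np.radians(-29.39);h=np.array([np.cos(y),np.sin(y),0])
foot=plane(cA,(258,103),.03); bar=plane(cA,(257.3,224.5),.113)
print("axle from foot",foot+.179*h,"from bar",bar+.010*h,"yaw foot-bar",np.degrees(np.arctan2(*(bar-foot)[[1,0]])))
f1,f2=plane(cB,(142.1,184.3),.202),plane(cB,(386.4,191.4),.202)
print(f1,f2,np.linalg.norm(f1-f2)); d=f2-f1; yc=np.arctan2(-d[0],d[1]); print("cab yaw",np.degrees(yc),"front mid",(f1+f2)/2)
c0=(f1+f2)/2; ux=np.array([np.cos(yc),np.sin(yc),0]);uy=np.array([-ux[1],ux[0],0])
for n,uv,z in (("tip",(262.1,218),.177),("shank",(261.8,240),.165),("topRoofFL",0,0)):
    if z: p=plane(cB,uv,z)-c0; print(n,p@ux,p@uy)
c=viewer.get_calibration("top")
for uv in ((205,158.5),(294.5,161),(206,105.5),(295,107)): p=plane(c,uv,.202)-c0; print("top roof corner",(p@ux).round(4),(p@uy).round(4))
# project apron lower edge, floor front
print(proj(cB,[c0+ux*a+uy*b+[0,0,z-.202] for a,b,z in ((0,-.12,.15),(0,.12,.15),(0,-.12,.04),(0,.12,.04))]).round(1))
E
```

```text
axle from foot [ 0.62417893 -0.33787731  0.03      ] from bar [ 0.57605478 -0.31080031  0.113     ] yaw foot-bar -29.402506053626393
[ 0.60464249 -0.07994218  0.202     ] [0.6124014  0.15908726 0.202     ] 0.2391553307886878
cab yaw -1.8591699020362478 front mid [0.60852195 0.03957254 0.202     ]
tip 0.041148131196221883 -0.0008364643244906675
shank 0.07289189558466193 -3.892028328480448e-05
top roof corner -0.0008 0.1148
top roof corner -0.0006 -0.1224
top roof corner 0.1448 0.1195
top roof corner 0.1466 -0.1201
[[158.3 172.5]
 [368.8 178.7]
 [181.6 156.1]
 [343.6 160.9]]
```

Cabinet fit is good: edge 239 mm against 240, hook at y≈0, and the top view agrees. For the carrier, the foot and handle agree (handle end at x≈−41 mm). The strip at row 224 must therefore be the low cross-piece and not the bar. I'll use the foot and check it against the top view, then check IK for the whole chain.

```bash
cat >> h.py <<'E'
CY=np.radians(-1.86); C0=np.array([.6085,.0396,0]); UX=np.array([np.cos(CY),np.sin(CY),0]);UY=np.array([-UX[1],UX[0],0])
AL=np.radians(30); GB=np.array([-.140,-.080])   # grip rel. bar in carrier x,z
def tcp_for(X,Z,th,Y=0.,corr=(0,0)):
    th=np.radians(th); c,s=np.cos(th),np.sin(th); gx,gz=GB+np.array(corr)
    r=tool_rot(CY,AL-th)
    g=C0+UX*(X+gx*c+gz*s)+UY*Y+np.array([0,0,Z-gx*s+gz*c])
    return g+.0188*r.as_matrix()[:,2], r.as_quat()
WP=[(-.10,.25,50),(-.05,.146,50),(.023,.146,50),(.023,.152,30),(.023,.160,12),(.023,.164,0),(.023,.190,0),(.059,.190,0),(.059,.165,0),(.08,.165,0)]
def cab(p): p=np.asarray(p)-C0; return np.array([p@UX,p@UY,p[2]])
E
python3 - <<'E'
from h import *
import pickle
o=pickle.load(open("v.pkl","rb")); cA,_=o['A']
y=np.radians(-29.39);h=np.array([np.cos(y),np.sin(y),0])
foot=plane(cA,(258,103),.03); grip=foot+.029*h; print("grip",grip)
bar=foot+.169*h; bar[2]=.112; c=viewer.get_calibration("top"); p=proj(c,[bar,foot+.179*h])[:]; print("bar,axle in top0c",(p-[190,90])*3.3)
r=tool_rot(y,AL)
q=manip.solve_ik(grip+[0,0,.002]+.0188*r.as_matrix()[:,2],r.as_quat()); print(q)
for w in WP: print(w, np.round(manip.solve_ik(*tcp_for(*w)),2))
E
```

```text
grip [ 0.49348401 -0.26426456  0.03      ]
bar,axle in top0c [[628.21491465 242.11027661]
 [607.96700875 250.80120411]]
[ 1.46806518  0.97649576 -1.30470329  2.34287809  1.9083111   0.90308584
 -0.0267162 ]
(-0.1, 0.25, 50) [-0.49  0.11  0.38  1.87 -0.09  1.51  1.45]
(-0.05, 0.146, 50) [-0.43  0.32  0.36  1.88 -0.15  1.32  1.54]
(0.023, 0.146, 50) [-0.38  0.45  0.36  1.7  -0.18  1.38  1.58]
(0.023, 0.152, 30) [-0.48  0.23  0.37  2.06 -0.11  0.87  1.49]
(0.023, 0.16, 12) [-0.56  0.15  0.38  2.35  0.04  0.35  1.31]Traceback (most recent call last):
  File "<stdin>", line 9, in <module>
    return _wrapfunc(a, 'round', decimals=decimals, out=out)
    return _wrapit(obj, method, *args, **kwds)
    result = getattr(arr, method)(*args, **kwds)
TypeError: unsupported operand type(s) for *: 'NoneType' and 'float'
```

The predicted bar matches the top view to 2 px in the crop. A 30° lean exceeds the wrist range, so I'll try 10°, which still clears the roof by ~90 mm.

```bash
sed -i 's/AL=np.radians(30)/AL=np.radians(8)/' h.py; python3 - <<'E'
from h import *
y=np.radians(-29.39); r=tool_rot(y,AL); g=np.array([.4935,-.2643,.032])
print(manip.solve_ik(g+.0188*r.as_matrix()[:,2],r.as_quat()),manip.solve_ik(g+[0,0,.15],r.as_quat()))
for w in WP: print(w, manip.solve_ik(*tcp_for(*w)))
E
```

```text
[-0.01974711  0.54592854  0.56382334  2.05969939 -0.56065217  0.53214596
  1.98973746] [-0.13080251  0.25896399  0.66254665  1.95316052 -0.20921311  0.85209285
  1.68988416]
(-0.1, 0.25, 50) [-0.3860046   0.41983539  0.36725087  1.66820162 -0.16792783  1.81744905
  1.5686692 ]
(-0.05, 0.146, 50) [-0.34716168  0.62069618  0.35608792  1.61776348 -0.20962148  1.68068574
  1.62245471]
(0.023, 0.146, 50) [-0.31635996  0.74482811  0.37327217  1.40325166 -0.23524041  1.77869312
  1.64092387]
(0.023, 0.152, 30) [-0.37201875  0.51302772  0.35225497  1.73742926 -0.19976574  1.3125733
  1.59919321]
(0.023, 0.16, 12) [-0.4327175   0.35817743  0.35190557  2.01484675 -0.17123672  0.86589614
  1.5571678 ]
(0.023, 0.164, 0) [-0.47967852  0.30688782  0.36194123  2.18478418 -0.16333091  0.53637245
  1.53259962]
(0.023, 0.19, 0) [-0.49189768  0.25666229  0.37141222  2.16803344 -0.12195147  0.59911146
  1.49647806]
(0.059, 0.19, 0) [-0.4567434   0.31559591  0.35868079  2.08716871 -0.15048984  0.62444946
  1.53269072]
(0.059, 0.165, 0) [-0.44327503  0.35951741  0.34608465  2.10244126 -0.18222312  0.56813817
  1.55961624]
(0.08, 0.165, 0) [-0.42427038  0.39087756  0.33823864  2.05370993 -0.19196546  0.58665473
  1.57281505]
```

```bash
python3 - <<'E'
from h import *
y=np.radians(-29.39); r=tool_rot(y,AL); zt=r.as_matrix()[:,2]; g=np.array([.4935,-.2643,.0325])
t=g+.0188*zt
manip.move_pose(t-.11*zt,r.as_quat()); manip.servo_line(t,r.as_quat(),vel=.12)
print("F0",manip.current_force()); effector.close(60); print("gap",manip.current_finger_gap(),manip.current_gripper_force(),manip.current_force(),cab(manip.current_tool_pos()))
manip.servo_line(t+[0,0,.17],vel=.12); manip.sleep(.2)
print("F lifted",manip.current_force(),manip.current_wrist_torque(),manip.current_finger_gap())
p,q=tcp_for(*WP[0]); manip.move_pose(p,q); manip.sleep(.3)
print("F tilt",manip.current_force(),manip.current_wrist_torque(),manip.current_finger_gap(),manip.current_clock())
import pickle
o={n:snap(n,f"pics/{n}2.png") for n in("side","top","wrist")}; pickle.dump(o,open("v2.pkl","wb"))
s=o["side"][1]; can=np.hstack([s,o["wrist"][1]]); 
th=np.radians(50);exp=C0+UX*WP[0][0]+[0,0,WP[0][1]]
for n in o: print(n,proj(o[n][0],[exp+UY*.0175,exp-UY*.0175,exp]).round(1))
def crop(n,w=80):
    u,v=proj(o[n][0],[exp])[0]; M=np.float32([[390/w,0,195-u*390/w],[0,390/w,195-v*390/w]]); return cv2.warpAffine(o[n][1],M,(390,390),flags=cv2.INTER_CUBIC)
cv2.imwrite("pics/held.png",np.hstack([crop("side"),crop("top",60)])[:,:,::-1])
E
```

```text
F0 [-0.93345489  0.79197484 -0.06356014]
gap 0.00036969705439911086 0.0 [0.43499326 0.22473033 1.59272164] [-0.1027509  -0.30869244  0.01389384]
F lifted [-0.54112898 -0.03405606 -1.06042392] [0.03004095 0.22774925 0.03336515] 0.00035994547911689874
F tilt [ 0.45708438 -0.61416583  0.32617601] [ 0.02000394 -0.78341459 -0.0520284 ] 0.00047411000189616446 12.2
side [[255.6 168.9]
 [260.1 161.2]
 [257.9 165. ]]
top [[238.7 194.5]
 [252.7 194.9]
 [245.7 194.7]]
wrist [[290.2 519.4]
 [226.9 519.4]
 [258.6 519.4]]
```

View pics/held.png

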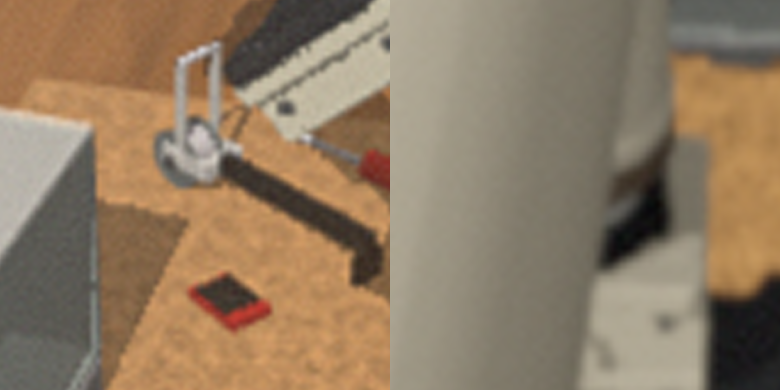

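The grasp missed: the gap closed to 0 and the carrier is still standing on the table. I'll check whether it was moved, and why.

```bash
python3 - <<'E'
from h import *
import pickle
effector.open_jaws(); print("gap open",manip.current_finger_gap())
manip.move_pose([.53,-.285,.2],tool_rot(-.51,0).as_quat()); print(manip.current_clock())
c,A=snap("wrist","pics/wA2.png"); pickle.dump((c,A),open("v3.pkl","wb"))
o=pickle.load(open("v.pkl","rb"))
d=cv2.absdiff(A,o['A'][1]).max(2); print("diff px",[(d[a:b,c0:c1]>60).sum() for a,b,c0,c1 in((95,222,230,290),(100,240,150,200),(110,165,310,350))])
print(o['A'][0],c)
cv2.imwrite("pics/cmpA.png",np.hstack([o['A'][1][0:270,130:380],A[0:270,130:380]])[:,:,::-1])
E
```

```text
gap open 0.09166247398377259
15.2
diff px [np.int64(15), np.int64(0), np.int64(0)]
{'vfov': 63.357566735603775, 'cx': 258.67812664032607, 'cy': 187.74444504054634, 'eye': array([ 0.46663088, -0.24852094,  0.39550881]), 'attitude': array([0.85409648, 0.50216908, 0.06890865, 0.11660619])} {'vfov': 63.357566735603775, 'cx': 258.67812664032607, 'cy': 187.74444504054634, 'eye': array([ 0.46676394, -0.24788951,  0.39540334]), 'attitude': array([0.85395085, 0.50256496, 0.06897896, 0.11592373])}
```

View pics/cmpA.png

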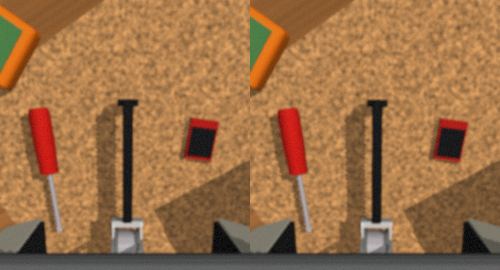

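The carrier hasn't moved at all, so the fingers closed on nothing. To see where the fingertips really are, I'll hover over the grip point and make one composite with the projected TCP marked.

```bash
python3 - <<'E'
from h import *
import pickle
y=np.radians(-29.39); r=tool_rot(y,AL); zt=r.as_matrix()[:,2]; g=np.array([.4935,-.2643,.0325])
t=g+.0188*zt
manip.move_pose(t-.045*zt,r.as_quat()); manip.sleep(.2)
P=manip.current_tool_pos(); print(P,t-.045*zt,(R.from_quat(manip.current_tcp_rot())*r.inv()).magnitude(),manip.current_clock())
can=np.zeros((600,800,3),np.uint8)
def put(c,im,pts,sc,ctr,x0,y0,w,h):
    im=im.copy(); M=np.float32([[sc,0,w/2-ctr[0]*sc],[0,sc,h/2-ctr[1]*sc]]); o=cv2.warpAffine(im,M,(w,h),flags=cv2.INTER_CUBIC)
    for p,col in pts:
        u=proj(c,[p])[0]; cv2.drawMarker(o,tuple(int(v) for v in M@[u[0],u[1],1]),col,cv2.MARKER_CROSS,14,1)
    can[y0:y0+h,x0:x0+w]=o
g0=np.array([.4935,-.2643,.032])
out={}
for n,sc,x0,y0,w,h in(("side",4,0,0,400,300),("top",5,400,0,400,300)):
    c,im=snap(n,f"pics/{n}3.png"); out[n]=(c,im); put(c,im,[(P,(255,0,0)),(g0,(0,255,0))],sc,proj(c,[g0])[0],x0,y0,w,h)
c,im=snap("wrist","pics/wrist3.png"); put(c,im,[(P,(255,0,0)),(g0,(0,255,0))],.78,(256,192),0,300,400,300)
o=pickle.load(open("v2.pkl","rb")); c2,i2=o["wrist"]; pT,qT=tcp_for(*WP[0]); put(c2,i2,[(pT,(255,0,0))],.78,(256,192),400,300,400,300)
cv2.imwrite("pics/diag.png",can[:,:,::-1])
E
```

```text
[ 0.49296192 -0.26362308  0.06025013] [ 0.49032295 -0.26251055  0.05844502] 0.0038982719978572964 16.1083
```

View pics/diag.png

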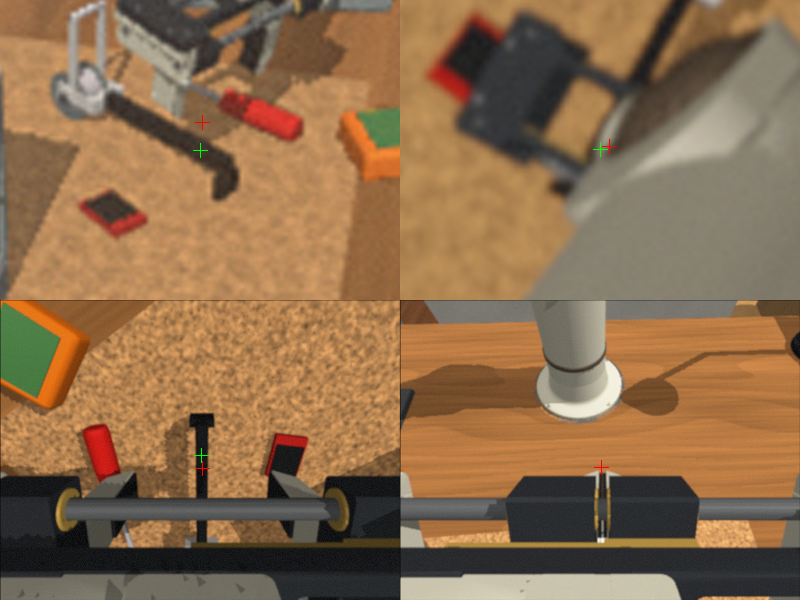

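In the side view the fingertips sit visibly higher than the projected TCP, by about 20 mm, while the handle projection fits. The fingers probably closed just above the handle. I'll feel downward in small steps with the jaws open until the tips touch the table or the depth is clear.

```bash
python3 - <<'E'
from h import *
y=np.radians(-29.39); r=tool_rot(y,AL); zt=r.as_matrix()[:,2]; g=np.array([.4935,-.2643,.0325])
t=g+.0188*zt
manip.servo_line(t,r.as_quat(),vel=.12); manip.sleep(.3)
F0=np.mean([manip.current_force() for _ in range(5)],0)
print(F0,manip.current_finger_gap(),t,manip.current_tool_pos())
q=manip.current_q(); print(q)
for k in range(1,13):
    p=t-[0,0,.002*k]; manip.servo_line(p,r.as_quat(),vel=.05); manip.sleep(.1)
    F=np.mean([manip.current_force() for _ in range(5)],0)-F0
    print(k,manip.current_tool_pos().round(4),F.round(2))
    if abs(F[2])>2.5: break
print(manip.current_clock())
E
```

```text
[-0.00372352  0.10785856 -0.90594379] 0.09183176687170817 [ 0.49577972 -0.26558403  0.01388296] [ 0.49623094 -0.26573647  0.01454046]
[-0.01971986  0.54367435  0.56374918  2.05928357 -0.55800072  0.53289398
  1.98743898]
1 [ 0.4957 -0.2656  0.0119] [ 0.2  -0.05  0.97]
2 [ 0.4957 -0.2656  0.0098] [-0.01  0.09 -0.16]
3 [ 0.4957 -0.2656  0.0078] [0.49 0.08 0.59]
4 [ 0.4957 -0.2656  0.0059] [0.23 0.2  0.75]
5 [ 0.4957 -0.2656  0.0038] [-0.48 -0.67  0.91]
6 [ 0.4957 -0.2656  0.0018] [-0.34  0.47  1.32]
7 [ 4.958e-01 -2.656e-01 -1.000e-04] [-0.06 -0.53  0.67]
8 [ 0.4958 -0.2656 -0.0022] [0.21 0.75 0.46]
9 [ 0.4958 -0.2656 -0.0041] [ 1.27 -0.27  1.57]
10 [ 0.4958 -0.2656 -0.0061] [-0.52  0.36  0.54]
11 [ 0.4957 -0.2656 -0.0082] [0.58 0.47 0.54]
12 [ 0.4957 -0.2656 -0.0102] [ 0.46 -0.13  1.15]
21.2833
```

```bash
python3 - <<'E'
from h import *
y=np.radians(-29.39); r=tool_rot(y,AL)
t=np.array([.49578,-.26558,-.0102])
F0=np.mean([manip.current_force() for _ in range(10)],0)
for k in range(1,12):
    manip.servo_line(t-[0,0,.0025*k],r.as_quat(),vel=.08); manip.sleep(.05)
    F=np.mean([manip.current_force() for _ in range(10)],0)-F0
    print(k,manip.current_tool_pos().round(4),F.round(2))
    if abs(F[2])>3: break
print(manip.current_clock())
im=viewer.get_image("side"); cv2.imwrite("pics/side4.png",im[:,:,::-1])
E
```

```text
1 [ 0.4957 -0.2655 -0.0128] [-0.46 -0.66 -0.23]
2 [ 0.4957 -0.2656 -0.0153] [-0.32  0.29 -0.34]
3 [ 0.4957 -0.2656 -0.0178] [0.25 0.73 0.36]
4 [ 0.4957 -0.2656 -0.0203] [-0.08 -0.52  0.46]
5 [ 0.4957 -0.2656 -0.0228] [-0.26 -0.33 -0.09]
6 [ 0.4957 -0.2656 -0.0253] [-0.74 -0.04 -0.93]
7 [ 0.4957 -0.2656 -0.0278] [-1.32 -0.26  0.25]
8 [ 0.4957 -0.2656 -0.0303] [-0.77 -0.81  0.01]
9 [ 0.4957 -0.2655 -0.0328] [-0.81 -0.05 -0.06]
10 [ 0.4958 -0.2656 -0.0352] [-0.53  0.07  0.26]
11 [ 0.496  -0.2657 -0.0361] [-5.55  3.81 20.46]
24.5833
```

The tips touched the table at TCP z = −0.035, so the true fingertips are ~36 mm short of the reported TCP. Comparing the camera-in-tool vector across poses should show whether that offset is fixed to the tool. I'll also back off from the table now.

```bash
python3 - <<'E'
from h import *
import pickle
def ct(c,p,q): return R.from_quat(q).inv().apply(c["eye"]-p).round(4)
o=pickle.load(open("v2.pkl","rb")); print("tilt",ct(o["wrist"][0],*tcp_for(*WP[0])))
o=pickle.load(open("v.pkl","rb")); print("vert",ct(o['B'][0],np.array([.60,.036,.30]),tool_rot(0,0).as_quat()))
y=np.radians(-29.39); r=tool_rot(y,AL); h=np.array([np.cos(y),np.sin(y),0])
t=np.array([.49578,-.26558,-.0229])+.005*h
manip.servo_line(t,r.as_quat(),vel=.08); manip.sleep(.1)
effector.close(60); manip.sleep(.2)
print("gap",manip.current_finger_gap(),manip.current_gripper_force(),manip.current_force(),manip.current_wrist_torque(),manip.current_tool_pos(),manip.current_clock())
E
```

```text
tilt [ 7.300e-02  1.000e-04 -1.949e-01]
vert [ 0.0732 -0.0015 -0.1953]
gap 0.011628826302912218 59.9957549571991 [ 0.26923203 -0.12038962 -0.46387942] [-0.01454462  0.22360037 -0.07345929] [ 0.50005741 -0.26816451 -0.02290559] 26.4917
```

It's gripped: gap 11.6 mm at 60 N. The offset is fixed to the tool, since the camera-in-tool vector is constant. I'll now use the carrier-to-tool transform as measured at the grasp.

```bash
cat >> h.py <<'E'
_y=np.radians(-29.39);_h=np.array([np.cos(_y),np.sin(_y)])
_t=np.array([.50010,-.26810])-(np.array([.49348,-.26426])+.15*_h)
TC=np.array([_t@_h, _t@np.array([-_h[1],_h[0]]), -.0229])   # TCP in carrier frame
DP=0.   # carrier pitch slip in hand (deg, nose-down +)
def tcp_for(X,Z,th,Y=0.):
    # th = carrier's true nose-down tilt
    c,s=np.cos(np.radians(th-DP)),np.sin(np.radians(th-DP))
    g=np.array([-.150,0,.032]); r=tool_rot(CY,AL-np.radians(th-DP))
    ct,st=np.cos(np.radians(th)),np.sin(np.radians(th)); v=g-np.array([-.010,0,.112]); w=TC-g
    x=X+v[0]*ct+v[2]*st+w[0]*c+w[2]*s; z=Z-v[0]*st+v[2]*ct-w[0]*s+w[2]*c
    return C0+UX*x+UY*(Y+w[1])+np.array([0,0,z]), r.as_quat()
E
python3 - <<'E'
from h import *
import pickle
print(TC)
bad=[w for w in WP if manip.solve_ik(*tcp_for(*w)) is None]; print("bad",bad)
p=manip.current_tool_pos()
manip.servo_line(p+[0,0,.17],vel=.12); manip.sleep(.2)
print("F lifted",manip.current_force(),manip.current_wrist_torque(),manip.current_finger_gap())
manip.move_pose(*tcp_for(*WP[0])); manip.sleep(.3)
print("F tilt",manip.current_force(),manip.current_wrist_torque(),manip.current_clock(),manip.current_tool_pos()-tcp_for(*WP[0])[0])
o={n:snap(n,f"pics/{n}5.png") for n in("side","top","wrist")}; pickle.dump(o,open("v5.pkl","wb"))
X,Z,th=WP[0]; c_,s_=np.cos(np.radians(th)),np.sin(np.radians(th))
def pt(x,y,z): dx,dz=x+.010,z-.112; return C0+UX*(X+dx*c_+dz*s_)+UY*y+np.array([0,0,Z-dx*s_+dz*c_])
P=[pt(-.01,.0175,.112),pt(-.01,-.0175,.112),pt(0,.015,.024),pt(-.045,0,.032),pt(-.15,0,.032),pt(-.179,.012,0)]
can=np.zeros((400,800,3),np.uint8)
for i,(n,k) in enumerate((("side",4),("top",4))):
    c,im=o[n]; u=proj(c,P); ctr=u[2]; M=np.float32([[k,0,200-ctr[0]*k],[0,k,200-ctr[1]*k]])
    w=cv2.warpAffine(im,M,(400,400),flags=cv2.INTER_CUBIC)
    for a in u: cv2.drawMarker(w,tuple(int(round(v)) for v in M@[a[0],a[1],1]),(255,0,0),cv2.MARKER_CROSS,10,1)
    can[:,400*i:400*i+400]=w
cv2.imwrite("pics/held5.png",can[:,:,::-1])
E
```

```text
[-1.42347511e-01 -9.70137985e-05 -2.29000000e-02]
bad []
F lifted [ 1.02087725 -0.56376189 -1.52716523] [0.17346034 0.39047941 0.01995144] 0.011338419874560551
F tilt [ 0.22067895 -0.11293236 -2.01143278] [-0.02247264 -0.84165981  0.05048493] 29.8917 [ 6.68938413e-05 -4.63350337e-04 -1.60575620e-06]
```

View pics/held5.png

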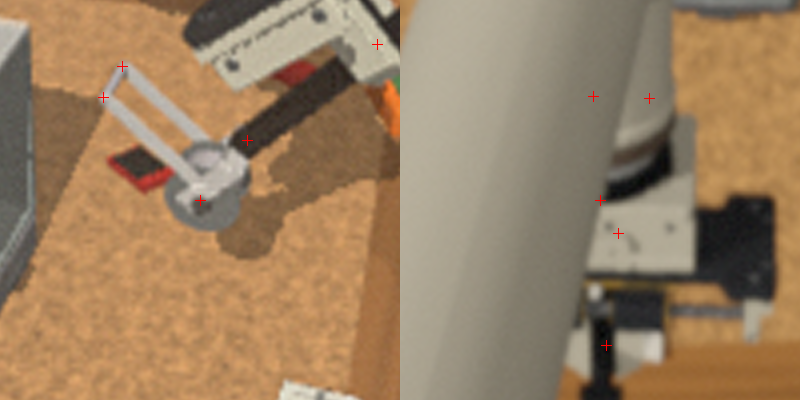

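The predicted bar ends, reel and handle coincide with the picture to about 1 px, so nothing has slipped. Now I'll insert it, tilted 50° at bar z = 0.1375 (9 mm margins), bring it upright in small steps, then lift and move it over the tip.

```bash
cat >> h.py <<'E'
def F(n=10): return np.mean([manip.current_force() for _ in range(n)],0)
def go(X,Z,th,v=.1,Y=0.):
    p,q=tcp_for(X,Z,th,Y); manip.servo_line(p,q,vel=v)
E
python3 - <<'E'
from h import *
go(-.06,.1375,50,.2); manip.sleep(.15); F0=F(); print("F0",F0)
def chk(s):
    f=F()-F0; print(s,f.round(1))
    if np.linalg.norm(f)>6: print("STOP"); raise SystemExit
for X in(-.02,.005,.023): go(X,.1375,50); chk(("in",X))
for th in range(43,-1,-7):
    th=max(th,0) if th>1 else 0; t=np.radians(th)
    go(.023,.074+.010*np.sin(t)+.088*np.cos(t),th); chk(("up",th))
go(.023,.178,0); chk("lift"); go(.023,.190,0,.06); chk("lift"); go(.040,.190,0,.08); chk("over"); go(.060,.190,0,.08); chk("over2")
print(manip.current_clock(),manip.current_wrist_torque(),manip.current_finger_gap(),manip.current_tool_pos()-tcp_for(.06,.19,0)[0])
E
```

```text
F0 [ 1.03497579 -0.00865189 -0.35439534]
('in', -0.02) [-1.  -0.2 -0.6]
('in', 0.005) [-1.2  0.4 -1.4]
('in', 0.023) [-1.4  0.6 -0.9]
('up', 43) [-1.4  0.3 -0.7]
('up', 36) [-0.7 -0.5 -0.4]
('up', 29) [-1.2 -0.2 -0.4]
('up', 22) [-0.3 -0.3 -1.3]
('up', 15) [-0.9 -0.1 -1.2]
('up', 8) [-0.7  0.9 -0.2]
('up', 0) [-1.7 -0.1 -1.2]
lift [-0.7  0.3 -0.8]
lift [-0.1 -0.5 -1.1]
over [-1.5 -0.8 -1.5]
over2 [-1.  -0.5 -1.7]
36.1083 [ 0.01688122  0.44278987 -0.0007596 ] 0.011238537402292517 [-0.00015192 -0.00021379 -0.0001618 ]
```

```bash
cat >> h.py <<'E'
def FM(n=8):
    a=[]
    for _ in range(n): a.append(np.r_[manip.current_force(),manip.current_wrist_torque()]); manip.sleep(.015)
    a=np.mean(a,0); yv=UY
    return np.array([a[:3]@UX,a[2],a[3:]@UY])   # Fx(cab), Fz, My
E
python3 - <<'E'
from h import *
go(.060,.181,0,.06); manip.sleep(.1); B=FM(20); print("base",B)
Z=.179
while Z>.157:
    go(.060,Z,0,.03); d=FM()-B; print(round(Z,4),d.round(2))
    if d[1]>1.5 or abs(d[2])>.15: break
    Z-=.001
print(manip.current_clock()); np.save("st.npy",[Z,*B])
E
```

```text
base [ 0.0028658  -1.17663566  0.39534587]
0.179 [ 0.01 -0.47  0.02]
0.178 [-0.2  -0.31  0.01]
0.177 [-0.14  0.04  0.01]
0.176 [-0.19 -0.03  0.02]
0.175 [-0.03 -0.27  0.03]
0.174 [0.06 0.04 0.03]
0.173 [-0.18 -0.01  0.02]
0.172 [ 0.25 -0.16  0.  ]
0.171 [-0.06 -0.36  0.01]
0.17 [ 0.23 -0.38  0.  ]
0.169 [ 0.22 -0.04  0.02]
0.168 [-0.15 -0.01  0.02]
0.167 [-0.09 -0.03  0.  ]
0.166 [ 0.12  0.46 -0.2 ]
42.2083
```

The bar touched the hook at z≈0.166 (moment step −0.2 N·m, carrier weight taken). Now I'll ease it back toward the buffer.

```bash
python3 - <<'E'
from h import *
Z,*B=np.load("st.npy"); B=np.array(B)
X=.060; step=.0012
while X<.088:
    X+=step; go(X,Z,0,.03); d=FM(6)-B; print(round(X,4),d.round(2))
    if d[0]<-2.5: break
    if d[0]<-1.0: step=.0004
manip.sleep(.3); d=FM(20)-B; print("hold",d.round(2),manip.current_clock(),cab(manip.current_tool_pos())-cab(tcp_for(X,Z,0)[0])); np.save("st2.npy",[X,Z,*B])
E
```

```text
0.0612 [-0.14  1.   -0.17]
0.0624 [-0.2   0.78 -0.17]
0.0636 [-0.14  0.46 -0.16]
0.0648 [ 0.18  0.98 -0.15]
0.066 [ 0.24  0.84 -0.17]
0.0672 [-0.1   1.32 -0.17]
0.0684 [ 0.    0.76 -0.18]
0.0696 [-0.2   0.68 -0.14]
0.0708 [-0.32  0.84 -0.15]
0.072 [-0.04  1.25 -0.17]
0.0732 [ 0.39  0.63 -0.17]
0.0744 [-0.1   0.89 -0.15]
0.0756 [-0.02  1.09 -0.15]
0.0768 [-0.14  0.61 -0.16]
0.078 [-0.17  0.84 -0.14]
0.0792 [-0.27  1.21 -0.17]
0.0804 [-0.78  1.25 -0.08]
0.0816 [-3.43  1.54  0.39]
hold [-4.93  1.45  0.71] 49.1417 [-4.75858342e-04  6.05750701e-06 -2.12199848e-04]
```

```bash
python3 - <<'E'
from h import *
X,Z,*B=np.load("st2.npy"); B=np.array(B)
for dx in (.0003,.0003,.0002):
    X-=dx; go(X,Z-.0003,0,.02); d=FM(15)-B; print(round(X,4),d.round(2))
    if d[0]>-2.6: break
manip.sleep(.3); d=FM(15)-B; print(d.round(2),manip.current_clock())
if d[0]<-1.6 and d[1]>.5:
    effector.open_jaws(); manip.sleep(.3); print("gap",manip.current_finger_gap(),F())
    r=R.from_quat(manip.current_tcp_rot()); zt=r.as_matrix()[:,2]; p=manip.current_tool_pos()
    manip.servo_line(p-.09*zt-.02*UX,r.as_quat(),vel=.08); print(manip.current_clock())
    c,im=snap("side","pics/side6.png"); c2,w=snap("wrist","pics/wrist6.png")
    bar=C0+UX*X+[0,0,Z]; u=proj(c,[bar])[0]; M=np.float32([[3.3,0,200-u[0]*3.3],[0,3.3,260-u[1]*3.3]])
    cv2.imwrite("pics/end.png",np.hstack([cv2.warpAffine(im,M,(400,400)),cv2.resize(w,(400,300))[np.r_[0:300,[299]*100]]])[:,:,::-1])
E
```

```text
0.0813 [-5.16  1.65  0.73]
0.081 [-4.52  1.69  0.64]
0.0808 [-3.62  1.72  0.51]
[-3.33  1.78  0.38] 51.1917
gap 0.09151890102007708 [-0.82449592  0.17637483  0.42559384]
54.15
```

View pics/end.png

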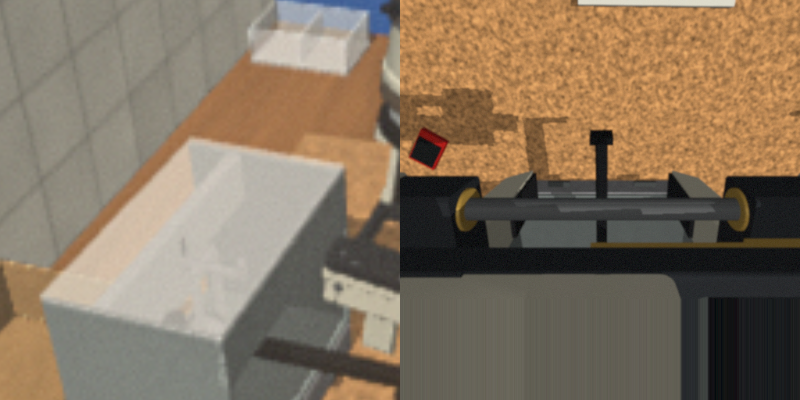

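The carrier hangs level in the bay with its handle sticking straight out of the opening (wrist crop: tail at (601,137), handle column 601). The gripper is open and clear. Handing in.

```bash
python3 - <<'E'
from h import *
manip.sleep(1.0); print(manip.hand_in(), manip.current_clock())
E
```

```text
the job is handed in; nothing more can be done
the job is handed in; nothing more can be done
```

The carrier is hanging level by its bar on the hook with its reel resting on the buffer, the gripper is open and clear, and the job is handed in; no verdict came back, and the first grasp closed on nothing because the fingertips sit about 36 mm short of the reported TCP.

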